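# Fit the sample wheel on its keyed drive shaft

## Task

Lift the loose dust cover off the drive unit and lay it flat on the dark rubber mat, handle up and wholly let go. Then set the sample wheel, grip bar up, over the shaft in the unit's well and turn it while pressing until its keyways drop over the shaft's ribs; press it fully home and let go. Leave the other things on the bench where they are.

Things in the scene. Friction and masses are not known exactly. Their poses are not given: they have to be found in the camera images.
- unit: Drive unit, fixed to the bench: low white box, 160 (x) x 180 (y) x 64 mm; in the middle of its flat top (deck, 64 mm up) a square well, 88 x 88 mm, with an upright steel shaft at its centre. Two pins, 8 mm thick, 7 mm tall, stand on the deck at y = +62 and -62 mm. Origin: centre of its underside; z up.
- seat (a point): Seat, on the shaft's axis, 22 mm above the bench: the wheel's origin is here when fully home. Three upright ribs on the shaft, 120 degrees apart, 8 mm wide, reaching 20 mm from the axis, rise from the seat to 16 mm above it. Their turn angle is not measured, differs each time and is unrelated to the unit's yaw.
- shaft_tip (a point): Tip of the shaft, on its axis, 40 mm above the seat, 2 mm below the deck. The shaft is round, 22 mm thick, up to 34 mm above the seat, then a cone to 12 mm at the tip. It turns in its gearbox only against about 0.35 Nm, so it stays put while the wheel slides round on the rib tops under up to about 15 N of press.
- collar_top (a point): Point on the axis, 9 mm above the seat: level of the top of the grey seating collar round the ribs (25 to 34 mm from the axis) at the start. The collar holds the keyed wheel up against its own weight; pushing it down to the seat takes about 14 N, wheel's weight included, and it stays down. (This point is fixed to the unit and does not follow the collar.)
- cover: Dust cover: loose aluminium plate, 96 (x) x 148 (y) x 5 mm, 0.2 to 0.33 kg, starting flat on the deck over the well, its two 12 mm holes at y = +62 and -62 mm over the unit's pins. Origin: centre of the plate's underside; z up. Handle: grey bar on the middle of its top, 60 mm along x, 20 mm wide in y, top 35 mm above the origin.
- mat: Dark rubber mat fixed to the bench, 140 (x) x 180 (y) x 3 mm, empty. Origin: centre of its underside.
- wheel: Sample wheel, standing loose on the bench on its hub, 0.25 to 0.47 kg. Origin: centre of the hub's underside; z up. Hub about 76 mm across, 52 mm tall, with a bore and keyways below. On it an aluminium disc, 160 mm across, 52 to 58 mm above the origin, with eight dark round recesses; on the disc the black grip bar. Fully home, its disc is 10 mm above the deck.
- wheel_grip (a point): Middle of the wheel's grip bar, 76 mm above the wheel's origin. The bar is 64 mm along the wheel's x, 24 mm wide in y, and stands 58 to 94 mm above the origin.
- wheel_bore (a point): Centre of the bore's mouth, at the wheel's origin. Bore 25 mm wide, 52 mm deep, blind. Three keyways 11 mm wide, as deep as the bore, run outwards from it along the wheel's +x and at +-120 degrees. Pressed, the hub first stands on the rib tops, 16 mm above the seat; turned to within about 4 degrees of the ribs (every 120 degrees) it drops 7 mm on to the collar.
- foil_tray: Bystander: open aluminium tray, 85 x 115 x 35 mm. Leave it alone.
- foil_tray2: Bystander: open aluminium tray, 85 x 115 x 35 mm. Leave it alone.
- crucible: Bystander: terracotta cup, 60 mm wide, 45 mm tall. Leave it alone.
- bowl: Bystander: white ceramic bowl, 110 mm wide, 45 mm tall. Leave it alone.
- bottle: Bystander: green bottle with a white cap, 70 mm wide, 170 mm tall. Leave it alone.
- spatula: Bystander: spatula lying flat, 150 mm long. Leave it alone.
Things that resemble listed ones, but are neither listed nor needed, are in the scene too. What is shaped like the wheel but yellow is not meant.

How it is judged (in metres and radians):
On the way, in this order (a step that is already met when the one before it is completed fails the run):
1. the cover lies flat on the mat, handle up, let go and at rest (horizontal distance between cover and mat below 0.05 m and z of cover in the frame of mat between 0 and 0.008 m and angle between cover's own z axis and vertical below 0.08 rad and contact force between the fingers and cover below 0.1 N and linear speed of cover below 0.02 m/s), for 0.2 s.
2. the wheel stands keyed on the shaft, fully home (horizontal distance between wheel and seat below 0.004 m and z of wheel in the frame of seat below 0.0028 m and angle between wheel's own z axis and vertical below 0.05 rad), for 0.1 s.
At the end, for the whole second after the job is handed in: The wheel's origin is within 4 mm sideways and 2.8 mm in height of the seat, tilted less than 0.05 rad, let go and at rest; the cover lies flat on the mat, handle up (tilt below 0.08 rad, centre within 50 mm of the mat's centre, underside on the mat), let go and at rest (all of step 1 and all of step 2 and contact force between the fingers and wheel below 0.1 N and linear speed of wheel below 0.02 m/s); the robot touches nothing.
It fails at once if a bystander was pushed more than 40 mm from its place or tipped (distance of any of foil_tray, foil_tray2, crucible, bowl, bottle, spatula from where it was at the start of the episode above 0.04 m or angle between any of foil_tray, foil_tray2, crucible, bowl, bottle, spatula's own z axis and vertical above 0.6 rad).
It also fails if it takes over 58 s, if anything falls off the work surface, if the arm or the gripper's body presses on something with over 40 N, if the wrist force passes 120 N, or if a joint passes its speed limit or range.

## Robot

A 6-joint arm with a two-finger parallel gripper is mounted at the origin on the work surface. World frame = base frame: x ahead of the robot, y to its left, z up, the work surface at z = 0. Lengths are in m, angles in degrees, forces in N, time in s.
With the tool pointing down it reaches from about 0.275 to 0.775 m from the base axis. Payload 14.6 kg.
Tool frame: the origin (TCP) lies at the very end of the fingers, on their centre line; the grasp point (between the pads) lies 19 mm behind it; z points along the fingers, y is the direction in which the jaws open and shut (so a half turn about z gives the same grasp; the last joint's range is limited). The gripper opens to 85 mm and grips with 20 to 120 N. Pads are 22 mm wide; open, the fingers measure 114 mm over their backs; the gripper's body (76 mm by 85 mm) begins 54 mm behind the grasp point. The pads swing forward as they close: fully open they stand 13 mm farther back than shut.
Start: joints at [-80.002, 15.075, -2.767, 72.158, 0, 81.102], TCP at [0.17, -0.497, 0.231] pointing down, gripper open.
Joint ranges: [-151.79, 151.79], [-50.71, 97.33], [-67.44, 78.34], [-121.81, 120.89], [-77.56, 73.72], [-180, 180]. Speed limits (degrees/s): [108.29, 108.29, 147.25, 159.86, 180, 180].

## Interface

Orientations are given as [roll, pitch, yaw] about the fixed x, y, z axes, in that order (R = Rz(yaw) Ry(pitch) Rx(roll)).
In Python, from plant import state, read_camera, job, nets gives the robot as it stands.
- The arm moves only by the shell command python3 -m jog 'ROWS' [OPENING] [FORCE]. ROWS is JSON, a list that holds one entry, the list of rows, each a list of 4 numbers: the shift along the world's x, y, z as a fraction of full scale, then the turn about the world's z as a fraction of full scale. A call has 1 to 10 rows; each row shifts and turns the commanded pose from where the row before left it; what a row does not reach is not made up. Full scale, the value 1, is 2 cm for a shift and 0.1 rad for a turn. A row lasts 1/12 s, in which the tool goes at most 41.7 mm and 7.16 degrees, less where a joint would pass 70% of its speed; a pose out of reach is approached as far as the arm can. A call with a number of a shift or a turn outside -1 to 1 is refused whole. A call with a gripper value outside its range is refused whole. OPENING is the closure, from 0 (fully open) to 1 (shut), set as the call begins (- or left out, the last holds). The fingers move at their own pace and stop on an object; FORCE is the grip in N (left out, the last holds). Time passes only in rows, so rows that do not move let the fingers close. It gives the time, the measured TCP pose, the force and the opening at its end, in the units of the state.
- state(): the state, without advancing time (a new reading comes with each control period).
- read_camera(name): name is "side" or "top"; returns a dict with "pixels" (384x512x3 uint8, red, green, blue), "range_z" (384x512 float32, m along the optical axis (not along the pixel's ray), 0 where there is no reading), "intrinsics" (3x3 intrinsics, pixels), "R" (3x3) and "t" (3): a world point X has camera coordinates R X + t. Camera axes: x right, y down, z forward; pixel columns grow to the right and rows downward; lengths in m; the calibration is good to about 2 mm. A picture is of the moment at which its call begins.
- job.job_done(): hands the job in, once; it reports no verdict.
Trained networks look in the newest picture that a camera, given by its name, has taken for a name from the list of things; names that differ only in an ending like _2 or _b are one class to them, and where a whole thing is asked for, a point or a joint stands for the part that bears it (a point fixed in the world has none). Each returns a list of dicts, best first, with "p" (0 to 1); they miss things now and then, are a little off and sometimes report something else, mostly with a low value. They report only what shows in the picture. A call takes as long as a camera call. They do not tell look-alikes from the thing itself.
- nets.find_in(label, camera): "rect" ([left, top, width, height] in pixels, round what is visible of it).
- nets.regions_of(label, camera): "mask" (384x512 bool, what is visible of it) and "rect" ([left, top, width, height] in pixels, round what is visible of it).
- nets.spot_point(label, camera): "uv" ([column, row] in pixels: a listed point, or the origin of a listed thing).
The state is a dict: "time_s": time; "joints": joint angles; "joint_vel": joint speeds; "joint_efforts": joint torques, N m; "ee_pos": TCP position; "ee_rot": TCP orientation; "ft_force": force on the tool from outside, world axes, zero at the start; "ft_torque": the same for the moment, N m; "opening": finger opening in m.
Only numpy, scipy, OpenCV 4.12 (cv2) and the standard library are available. Lean on these libraries where they do the work, as an engineer would, in place of code of your own. Each camera call takes 0.05 s, during which the arm holds its last target.

## Working session

There is one attempt and no reset: what is moved stays moved. The work goes in short steps, Python scripts to look and compute and a shell command to move; the robot and the scene stay as the last step left them, time stands still between calls to the robot, and variables do not carry over. Pictures are saved under pics/ and viewed, and the job is handed in when it is done.

```bash
ls; mkdir -p pics
python3 - <<'E'
from plant import state, read_camera
import cv2
print(state())
for c in ("top","side"):
    d=read_camera(c); cv2.imwrite(f"pics/{c}0.png",d["pixels"][:,:,::-1]); print(c,d["intrinsics"],d["R"],d["t"])
E
```

```text
pics
{'time_s': 0.0, 'joints': array([-8.00029337e+01,  1.50974344e+01, -2.80209558e+00,  7.21589564e+01,
        1.27212552e-03,  8.11014742e+01]), 'joint_vel': array([-0.10033431,  0.07736936, -0.07149251, -0.08841282,  0.05127323,
        0.05985213]), 'joint_efforts': array([ 2.00013361e-03, -6.37624526e+01,  3.84560251e+01,  1.39320450e-02,
       -9.21354683e-06,  1.88980744e-05]), 'ee_pos': array([ 0.16996866, -0.49644439,  0.23084845]), 'ee_rot': array([-1.79942414e+02, -1.03037705e-02,  1.88955863e+01]), 'ft_force': array([-0.46357933, -0.40727465,  0.23989362]), 'ft_torque': array([0.01483035, 0.01570558, 0.05380627]), 'opening': 0.08548378002008106}
top [[366.70878825   0.         251.13452592]
 [  0.         366.70878825 186.3029671 ]
 [  0.           0.           1.        ]] [[ 0.01181839 -0.99984605  0.01296919]
 [-0.99027852 -0.01350106 -0.13844198]
 [ 0.13859577 -0.01120695 -0.99028562]] [0.04456817 0.55412789 1.15095896]
side [[482.73215002   0.         257.71457984]
 [  0.         482.73215002 179.95004367]
 [  0.           0.           1.        ]] [[-0.98826993 -0.15223848 -0.01208265]
 [-0.07681181  0.56389154 -0.82226898]
 [ 0.13199428 -0.81169562 -0.56897076]] [0.55302447 0.0566371  1.79503352]
```

View pics/top0.png

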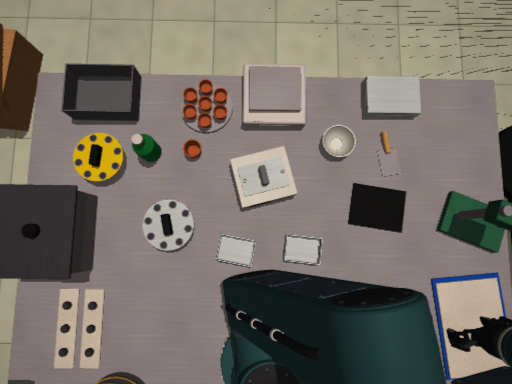

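View pics/side0.png

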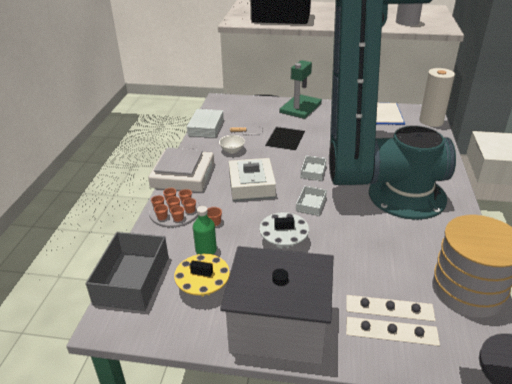

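Top view: the drive unit with the cover and grey handle is at (263,176). A box resembling it is at (274,95), with no pins or handle. The aluminium wheel is at (168,225), and its yellow look-alike at (98,157) is not meant. The mat is at (377,207). Next I'll measure these and check close crops.

```bash
cat > h.py <<'E'
import numpy as np, cv2
from plant import state, read_camera, nets
def cloud(d):
    K,R,t=d["intrinsics"],d["R"],d["t"]; z=d["range_z"].astype(float)
    v,u=np.mgrid[:z.shape[0],:z.shape[1]]
    P=np.stack([(u-K[0,2])/K[0,0]*z,(v-K[1,2])/K[1,1]*z,z],-1)
    W=(P-t)@R; W[z<=0]=np.nan; return W
def ray(d,uv,h):
    K,R,t=d["intrinsics"],d["R"],d["t"]
    r=R.T@np.linalg.inv(K)@np.array([uv[0],uv[1],1.]); c=-R.T@t
    return c+r*(h-c[2])/r[2]
def proj(d,X):
    p=d["R"]@np.asarray(X)+d["t"]; q=d["intrinsics"]@p; return q[:2]/q[2]
def rect(pts):
    (c,s,a)=cv2.minAreaRect((pts*1000).astype(np.float32)); return np.array(c)/1000,s,a
E
cat > m1.py <<'E'
from h import *
d=read_camera("top"); W=cloud(d); s=read_camera("side"); S=cloud(s)
im=d["pixels"]
a=im[130:250,130:300]; b=im[170:250,330:420]
cv2.imwrite("pics/crop1.png",cv2.resize(a[:,:,::-1],None,fx=4.5,fy=4.5,interpolation=cv2.INTER_CUBIC))
cv2.imwrite("pics/crop2.png",cv2.resize(s["pixels"][140:270,190:350][:,:,::-1],None,fx=4.5,fy=4.5,interpolation=cv2.INTER_CUBIC))
def seg(W,px,zlo,zhi,r,name):
    c=W[px[1],px[0],:2]; m=(W[...,2]>zlo)&(W[...,2]<zhi)&(np.hypot(W[...,0]-c[0],W[...,1]-c[1])<r)
    p=W[m]; print(name,len(p),"z",np.median(p[:,2]),"mean",p[:,:2].mean(0),"rect",rect(p[:,:2])); return p
for nm,Z,pxu,pxw,pxm in (("top",W,(263,178),(168,225),(377,207)),("side",S,(251,180),(284,232),(285,139))):
    print(nm)
    seg(Z,pxu,.05,.066,.15,"unit")
    seg(Z,pxu,.09,.11,.05,"handle")
    seg(Z,pxw,.045,.066,.1,"disc")
    seg(Z,pxw,.085,.105,.06,"grip")
    mm=(Z[...,2]<.02)
# mat by dark
g=im.max(2); n,l,st,ce=cv2.connectedComponentsWithStats((g<35).astype(np.uint8)); k=l[207,377]; ys,xs=np.nonzero(l==k)
P=np.array([ray(d,(x,y),.003)[:2] for x,y in zip(xs,ys)]); print("mat",len(P),P.mean(0),rect(P),np.median(W[l==k][:,2]))
for n,c in (("cover","top"),("wheel","top"),("wheel_grip","top"),("mat","top"),("unit","top"),("cover","side"),("wheel_grip","side")):
    print(n,c,[(r["uv"],round(r["p"],2)) for r in nets.spot_point(n,c)])
E
python3 m1.py
```

```text
top
unit 1365 z 0.06342565128946746 mean [0.58056611 0.01412264] rect (array([0.58250665, 0.01260442]), (162.06747436523438, 180.42764282226562), 15.326805114746094)
handle 127 z 0.09835938357258953 mean [0.58289615 0.01332975] rect (array([0.58328796, 0.01317869]), (59.98456573486328, 20.260194778442383), 14.364628791809082)
disc 1839 z 0.05791090153757519 mean [0.42535265 0.3098553 ] rect (array([0.42556741, 0.31105634]), (158.138427734375, 156.34005737304688), 89.49122619628906)
grip 175 z 0.09310820856352496 mean [0.4263694  0.30966665] rect (array([0.42634985, 0.31069476]), (63.93564987182617, 24.523929595947266), 12.236985206604004)
side
unit 484 z 0.06350816153474068 mean [0.57631098 0.05303368] rect (array([0.58187732, 0.01950997]), (160.53244018554688, 188.674072265625), 15.232935905456543)
handle 16 z 0.09676168275357068 mean [0.5813465  0.02864155] rect (array([0.57895178, 0.02894718]), (30.132465362548828, 7.813681602478027), 5.034002780914307)
disc 1049 z 0.05924011457193017 mean [0.42417372 0.32684803] rect (array([0.42485483, 0.31701678]), (159.44273376464844, 155.55087280273438), 19.417110443115234)
grip 133 z 0.09374541691729184 mean [0.42555296 0.31840347] rect (array([0.42640094, 0.31569406]), (64.1388931274414, 29.047237396240234), 18.363773345947266)
mat 2147 [ 0.49403154 -0.36740757] (array([ 0.49448242, -0.36746246]), (176.27378845214844, 136.50779724121094), 81.25835418701172) nan
cover top [([266.9, 178.2], 0.81)]
wheel top [([103.4, 160.3], 0.97), ([170.6, 225.9], 0.72)]
wheel_grip top [([92.6, 157.1], 0.78), ([163.0, 227.7], 0.72)]
mat top [([374.2, 206.9], 0.79), ([149.6, 151.2], 0.31)]
unit top [([258.1, 179.1], 0.79)]
cover side [([253.1, 172.1], 0.77)]
wheel_grip side [([285.2, 221.8], 0.84), ([197.4, 264.1], 0.56)]
```

View pics/crop1.png

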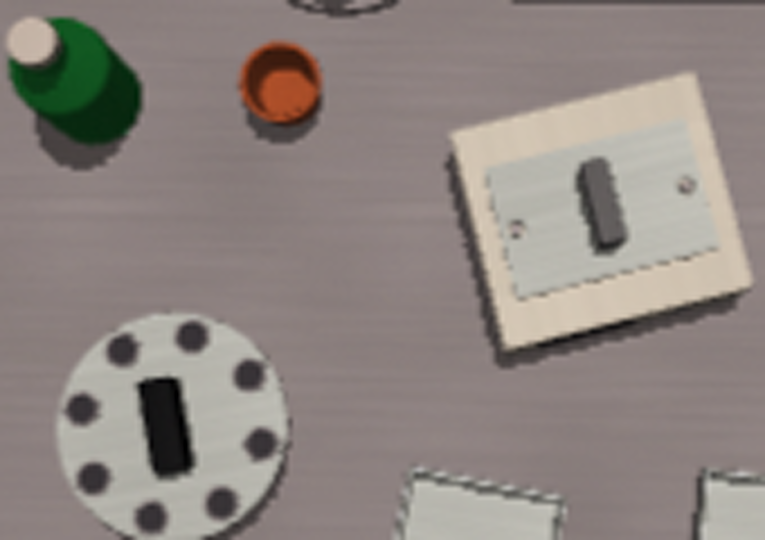

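View pics/crop2.png

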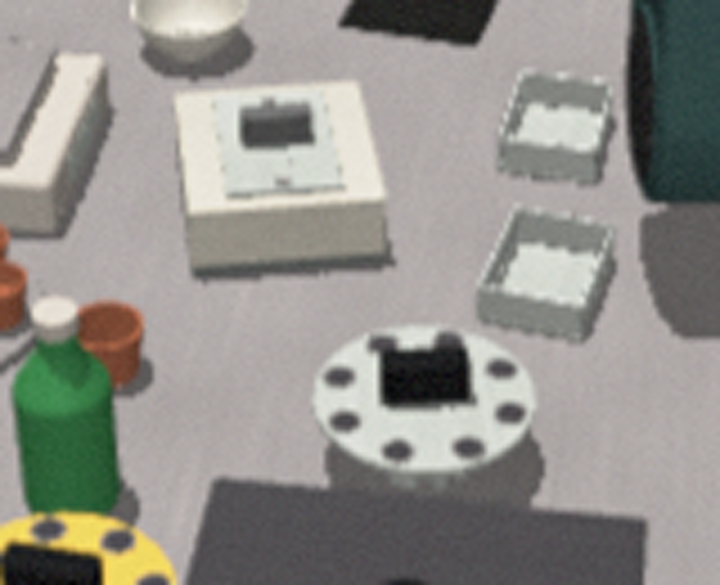

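The crops show the aluminium wheel with its black bar at (168,225), and the cover with its handle and both pins at (263,176). Measurements:

| Thing | x, y (m) | Yaw |
|---|---|---|
| Unit and cover | (0.583, 0.013) | 15° |
| Wheel | (0.426, 0.310) | about 12° |
| Mat | (0.494, -0.367) | -9° |

Sizes and heights match the given ones, so I'm moving to the cover.

```bash
python3 -m jog '[[[0.8,0.98,0,-0.03],[0.8,0.98,0,-0.03],[0.8,0.98,0,-0.03],[0.8,0.98,0,-0.03],[0.8,0.98,0,-0.03],[0.8,0.98,0,-0.03],[0.8,0.98,0,-0.03],[0.8,0.98,0,-0.03],[0.8,0.98,0,-0.03],[0.8,0.98,0,-0.03]]]' 0 40; python3 -m jog '[[[0.8,0.98,0,-0.03],[0.8,0.98,0,-0.03],[0.8,0.98,0,-0.03],[0.8,0.98,0,-0.03],[0.8,0.98,0,-0.03],[0.8,0.98,-0.2,-0.03],[0.8,0.98,-0.5,-0.03],[0.8,0.98,-0.5,-0.03],[0.8,0.98,-0.5,-0.03],[0.8,0.98,-0.5,-0.03]]]'
```

```text
time_s: 1.38
ee_pos: [0.3306, -0.2997, 0.2314]
ee_rot: [180.0, -0.0, 17.2]
ft_force: [-0.5, -0.2, 1.4]
opening: 0.0858
time_s: 2.22
ee_pos: [0.4907, -0.1036, 0.1869]
ee_rot: [180.0, -0.0, 15.5]
ft_force: [0.8, -0.5, 0.4]
opening: 0.0854
```

```bash
python3 -m jog '[[[0.77,0.97,-0.5,-0.02],[0.77,0.97,-0.5,-0.02],[0.77,0.97,-0.5,-0.02],[0.77,0.97,-0.5,-0.02],[0.77,0.97,-0.5,0],[0.77,0.97,-0.3,0],[0,0,0,0],[0,0,0,0]]]'
python3 - <<'E'
from h import *
print(state()["ee_pos"],state()["ee_rot"])
d=read_camera("side"); cv2.imwrite("pics/s1.png",cv2.resize(d["pixels"][60:230,180:380][:,:,::-1],None,fx=4,fy=4,interpolation=cv2.INTER_CUBIC)); E
E
```

```text
time_s: 2.88
ee_pos: [0.5826, 0.0126, 0.1307]
ee_rot: [-180.0, 0.1, 15.1]
ft_force: [0.2, -0.9, -0.4]
opening: 0.0854
[0.58256665 0.01257011 0.13067515] [-1.79981504e+02  5.17958826e-02  1.51011083e+01]Traceback (most recent call last):
  File "<stdin>", line 3, in <module>
NameError: name 'E' is not defined
```

Run:
```python
from h import *
d=read_camera("side"); cv2.imwrite("pics/s1.png",cv2.resize(d["pixels"][60:210,180:380][:,:,::-1],None,fx=4,fy=4,interpolation=cv2.INTER_CUBIC))
```

```text
(no output)
```

View pics/s1.png

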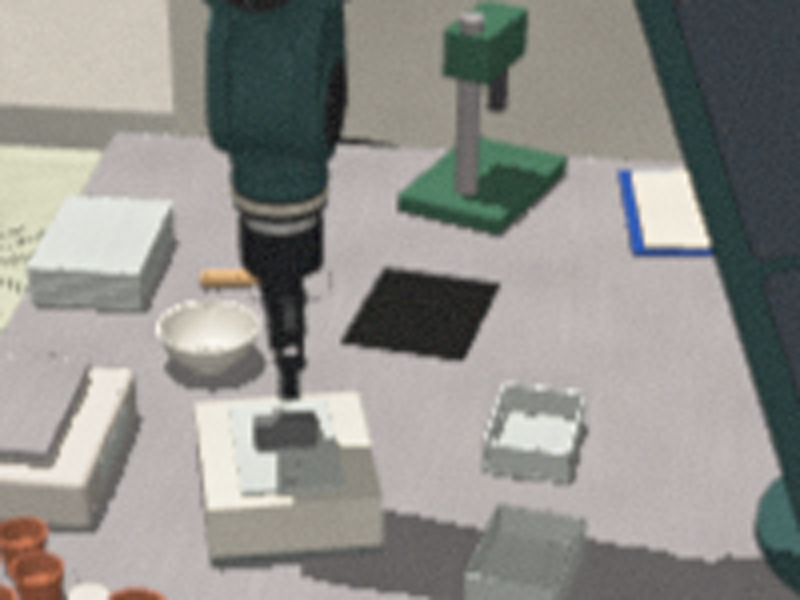

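The gripper is over the handle (fingertips at about (290,385) in the crop), aligned with it. Descending and gripping.

```bash
python3 -m jog '[[[0,0,-0.8,0],[0,0,-0.8,0],[0,0,-0.6,0],[0,0,-0.4,0],[0,0,-0.2,0],[0,0,0,0]]]'; python3 -m jog '[[[0,0,0,0],[0,0,0,0],[0,0,0,0],[0,0,0,0],[0,0,0,0],[0,0,0,0],[0,0,0,0],[0,0,0,0]]]' 1 40
```

```text
time_s: 3.48
ee_pos: [0.582, 0.0113, 0.0751]
ee_rot: [-180.0, 0.0, 15.0]
ft_force: [-0.4, 0.2, -1.4]
opening: 0.0854
time_s: 4.15
ee_pos: [0.5824, 0.0127, 0.0757]
ee_rot: [-179.9, -0.0, 15.0]
ft_force: [-2.5, 8.3, 7.3]
opening: 0.0188
```

```bash
python3 -m jog '[[[0,0,0.2,0],[0,0,0.3,0],[0,0,0.5,0],[0,0,0.8,0],[0,0,1,0],[0,0,1,0],[0,0,0.5,0]]]'
python3 - <<'E'
from h import *
print(state()["ee_pos"],state()["ft_force"],state()["opening"])
d=read_camera("side"); cv2.imwrite("pics/s2.png",cv2.resize(d["pixels"][60:210,180:380][:,:,::-1],None,fx=4,fy=4,interpolation=cv2.INTER_CUBIC))
E
```

```text
time_s: 4.73
ee_pos: [0.5832, 0.0114, 0.1641]
ee_rot: [179.9, -0.1, 15.0]
ft_force: [0.6, 0.5, -2.7]
opening: 0.019
[0.58315275 0.01143797 0.16411159] [ 0.55448565  0.46240719 -2.74310355] 0.019005659878502137
```

View pics/s2.png

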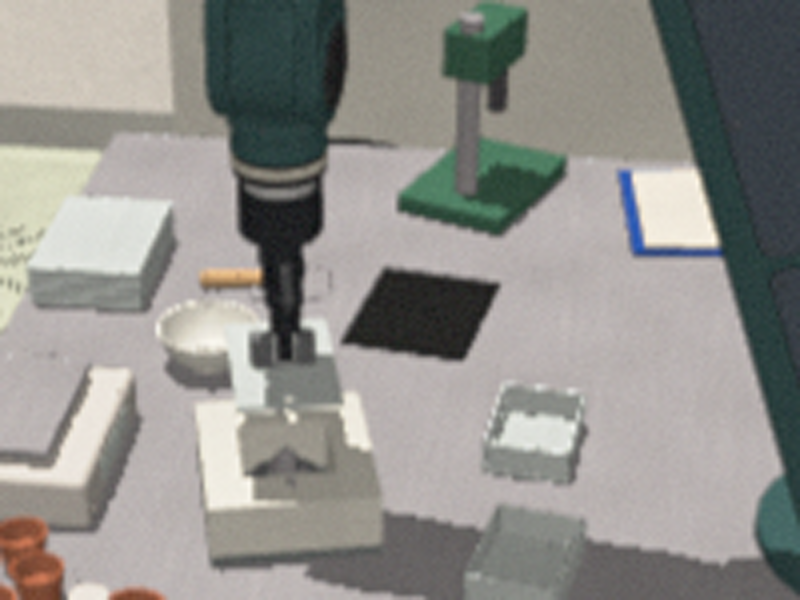

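The cover hangs level in the gripper and the well is open. Carrying it to the mat.

```bash
python3 -m jog '[[[-0.1,-0.4,0.1,-0.1],[-0.23,-0.95,0,-0.21],[-0.23,-0.95,0,-0.21],[-0.23,-0.95,0,-0.21],[-0.23,-0.95,0,-0.21],[-0.23,-0.95,0,-0.21],[-0.23,-0.95,0,-0.21],[-0.23,-0.95,0,-0.21],[-0.23,-0.95,0,-0.21],[-0.23,-0.95,0,-0.21]]]'; python3 -m jog '[[[-0.23,-0.95,0,-0.21],[-0.23,-0.95,0,-0.21],[-0.23,-0.95,0,-0.21],[-0.23,-0.95,0,-0.21],[-0.23,-0.95,-0.2,-0.21],[-0.23,-0.95,-0.4,-0.21],[-0.23,-0.95,-0.5,-0.21],[-0.23,-0.95,-0.5,-0.21],[-0.23,-0.95,-0.5,-0.21],[-0.23,-0.95,-0.5,-0.21]]]'
```

```text
time_s: 5.62
ee_pos: [0.5379, -0.1685, 0.1621]
ee_rot: [-180.0, 0.1, 3.5]
ft_force: [0.2, -0.3, -3.2]
opening: 0.0193
time_s: 6.45
ee_pos: [0.4917, -0.3582, 0.1095]
ee_rot: [-180.0, 0.1, -8.5]
ft_force: [0.5, -0.1, -2.5]
opening: 0.0195
```

```bash
python3 -m jog '[[[0.06,-0.2,-0.9,0],[0.06,-0.1,-0.9,0],[0,0,-0.9,0],[0,0,-0.8,0],[0,0,-0.4,0],[0,0,0,0],[0,0,0,0]]]'
```

```text
time_s: 7.03
ee_pos: [0.4949, -0.3632, 0.033]
ee_rot: [-180.0, 0.1, -8.5]
ft_force: [0.0, -0.9, -2.5]
opening: 0.0192
```

```bash
python3 -m jog '[[[0,-0.1,-0.4,0],[0,-0.1,-0.3,0],[0,0,-0.15,0],[0,0,-0.05,0],[0,0,0,0],[0,0,0,0]]]'
```

```text
time_s: 7.53
ee_pos: [0.4955, -0.3673, 0.0154]
ee_rot: [180.0, -0.0, -8.4]
ft_force: [-0.3, -0.3, -2.8]
opening: 0.0194
```

```bash
python3 -m jog '[[[0,0,-0.05,0],[0,0,-0.03,0],[0,0,0,0]]]'; python3 -m jog '[[[0,0,0,0],[0,0,0,0],[0,0,0,0],[0,0,0,0],[0,0,0,0],[0,0,0,0],[0,0,0,0]]]' 0
```

```text
time_s: 7.78
ee_pos: [0.4956, -0.3674, 0.0147]
ee_rot: [180.0, -0.1, -8.4]
ft_force: [-2.4, 2.9, 10.5]
opening: 0.0194
time_s: 8.37
ee_pos: [0.4954, -0.3673, 0.0136]
ee_rot: [-180.0, 0.0, -8.4]
ft_force: [-0.5, 0.1, -0.1]
opening: 0.0853
```

```bash
python3 -m jog '[[[0,0,0.6,0],[0,0,1,0],[0,0,1,0],[0,0,1,0],[0,0.5,1,1],[-0.1,1,1,1],[-0.1,1,1,1],[-0.1,1,1,1],[-0.1,1,1,1],[-0.1,1,0.7,1]]]' 0; python3 -m jog '[[[-0.1,1,0,1],[-0.1,1,0,1],[-0.1,1,0,1],[-0.1,1,0,1],[-0.1,1,0,1],[-0.1,1,0,1],[-0.1,1,0,1],[-0.1,1,0,1],[-0.1,1,0,1],[-0.1,1,0,1]]]'
python3 - <<'E'
from h import *
d=read_camera("top");W=cloud(d); cv2.imwrite("pics/t3.png",cv2.resize(d["pixels"][110:260,200:420][:,:,::-1],None,fx=3.5,fy=3.5,interpolation=cv2.INTER_CUBIC))
c=np.array([.4955,-.3673]); r=np.hypot(W[...,0]-c[0],W[...,1]-c[1])<.1
m=r&(W[...,2]>.005)&(W[...,2]<.015); p=W[m]; print(len(p),np.median(p[:,2]),rect(p[:,:2]))
A=np.c_[p[:,:2],np.ones(len(p))]; print("tilt",np.linalg.lstsq(A,p[:,2],rcond=None)[0][:2])
E
```

```text
time_s: 9.2
ee_pos: [0.4855, -0.2566, 0.2014]
ee_rot: [179.9, -0.0, 26.2]
ft_force: [0.4, -0.6, 0.4]
opening: 0.0854
time_s: 10.03
ee_pos: [0.4651, -0.0564, 0.1997]
ee_rot: [180.0, 0.0, 83.5]
ft_force: [-0.4, 1.0, 0.5]
opening: 0.0855
822 0.007684345234072586 (array([ 0.48712778, -0.38848096]), (137.29653930664062, 159.17205810546875), 85.04998016357422)
tilt [0.003835   0.00262396]
```

View pics/t3.png

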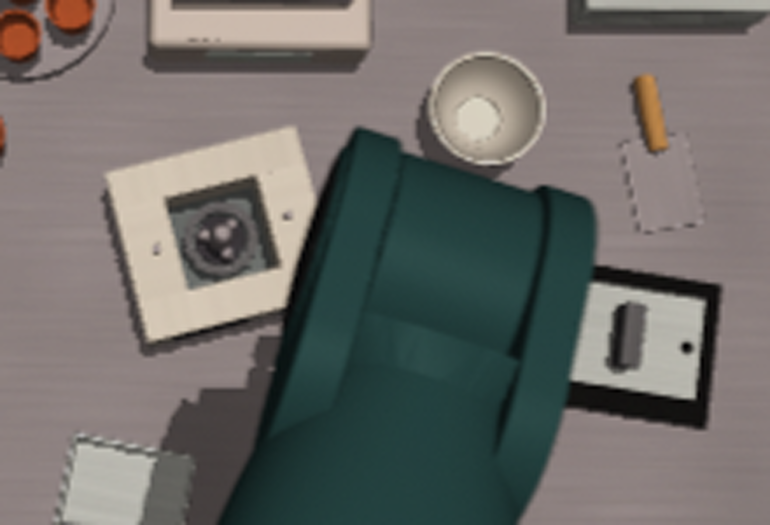

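The cover lies flat on the mat inside its dark rim: handle at (628,336) in the crop, plate top at z = 7.7 mm. The well is open with the shaft at (218,240), so I'll zoom in there to measure the rib angle.

Run:
```python
from h import *
d=read_camera("top");W=cloud(d); np.save("pics/top_well.npy",d["pixels"])
# unit deck re-measure
c=np.array([.5827,.013]); r=np.hypot(W[...,0]-c[0],W[...,1]-c[1])<.15
m=r&(W[...,2]>.05)&(W[...,2]<.067);p=W[m];print(rect(p[:,:2]),np.median(p[:,2]))
# ortho rectify at z=0.038 (rib top) and shaft tip at .062
def ortho(z,half=.05,n=600):
    g=np.linspace(-half,half,n); 
    X=np.stack([c[0]-g[:,None]+0*g[None],c[1]-g[None]+0*g[:,None],np.full((n,n),z)],-1)
    q=(X@d["R"].T+d["t"])@d["intrinsics"].T; uv=(q[...,:2]/q[...,2:]).astype(np.float32)
    return cv2.remap(d["pixels"],uv[...,0],uv[...,1],cv2.INTER_CUBIC)
a=ortho(.038); cv2.imwrite("pics/rib.png",np.clip(a.astype(float)*1.6,0,255)[:,:,::-1])
u,v=proj(d,[c[0],c[1],.038]); print(u,v)
Z=W[int(v)-8:int(v)+9,int(u)-8:int(u)+9,2]; np.set_printoptions(linewidth=200,precision=0,suppress=True); print(Z*1000)
```

```text
(array([0.58235565, 0.01295486]), (162.09361267089844, 179.91024780273438), 14.971955299377441) 0.06340227805734135
263.09754428616316 177.59744677733354
[[ 7.  9.  7. 33. 28. 28. 36. 31. 28. 30. 31. 29. 31. 32. 31.  7.  9.]
 [15. 10. 32. 30. 29. 28. 30. 30. 32. 35. 29. 26. 28. 33. 33. 26.  9.]
 [29. 33. 29. 32. 31.  7.  7. 11. 13.  9.  7. 13. 29. 35. 31. 33.  5.]
 [29. 32. 32. 30. 13. 20. 20. 21. 22. 22. 25. 39. 15. 25. 32. 32. 32.]
 [29. 32.  7.  8. 21. 21. 20. 23. 22. 27. 19. 36. 32. 11. 30. 30. 32.]
 [30.  7. 11. 23. 19. 21. 23. 56. 58. 55. 57. 38. 40. 26. 12. 28. 29.]
 [31. 11. 20. 16. 24. 22. 55. 61. 59. 62. 62. 54. 24. 22.  9.  6. 35.]
 [33. 13. 23. 37. 44. 55. 61. 60. 61. 61. 64. 59. 18. 21. 23. 14. 29.]
 [30. 19. 39. 38. 37. 53. 57. 62. 64. 63. 64. 60. 22. 21. 22. 13. 31.]
 [30. 20. 32. 36. 38. 45. 58. 60. 61. 62. 56. 55. 24. 25. 25.  8. 29.]
 [26. 21. 22. 23. 20. 32. 53. 58. 57. 59. 58. 23. 19. 22. 20. 11. 32.]
 [32. 15. 23. 24. 24. 19. 38. 41. 52. 44. 38. 17. 20. 17. 27.  9. 32.]
 [34.  8. 23. 19. 23. 18. 20. 29. 30. 37. 36. 24. 21. 24. 21. 10. 29.]
 [35. 27. 17. 21. 19. 20. 27. 19. 23. 36. 36. 39. 25. 19.  8. 28. 32.]
 [25. 28. 37. 27. 25. 18. 25. 25. 25. 45. 39. 34. 17. 17. 30. 31. 31.]
 [32. 33. 33. 28. 22. 18. 23. 23. 18. 32. 23. 25. 13. 34. 33. 35. 30.]
 [10. 31. 28. 31. 32. 28. 19. 20. 20. 18. 10. 32. 30. 33. 33. 32. 13.]][ WARN:0@4.100] global loadsave.cpp:1063 imwrite_ Unsupported depth image for selected encoder is fallbacked to CV_8U.
```

View pics/rib.png

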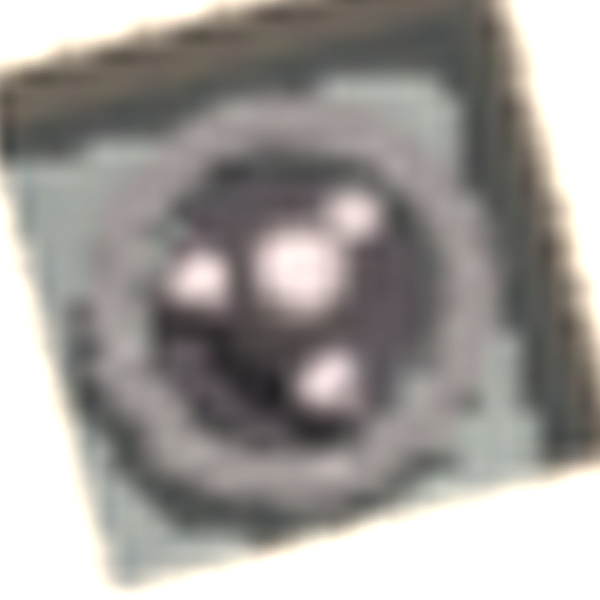

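The orthophoto (up = +x, left = +y) shows the shaft tip at (297,270) and three bright rib tops at (350,212), (200,278) and (325,382). Now I'll fit the rib angle from depth.

```bash
cat > ribs.py <<'E'
from h import *
from scipy.optimize import minimize
Ws=[];Is=[]
for i in range(8):
    d=read_camera("top"); Ws.append(cloud(d)); Is.append(d["pixels"].astype(float))
W=np.nanmedian(np.stack(Ws),0); I=np.mean(Is,0).mean(2)
c=np.array([.5824,.013]); m=np.hypot(W[...,0]-c[0],W[...,1]-c[1])<.024
p=W[m]; b=I[m]
rib=p[(p[:,2]>.032)&(p[:,2]<.047)]
q=rib[:,:2]-c; r=np.hypot(*q.T); a=np.degrees(np.arctan2(q[:,1],q[:,0]))
for x in zip(r*1000,a,rib[:,2]*1000): pass
print(np.round(np.c_[r*1000,a,a%120,rib[:,2]*1000],0).tolist())
tip=p[p[:,2]>.059]; print("tip",tip.mean(0),len(tip))
# deck+well
mm=np.hypot(W[...,0]-c[0],W[...,1]-c[1])<.15; D=W[mm&(W[...,2]>.055)&(W[...,2]<.067)]; print("deck",rect(D[:,:2]))
# circular fit
sel=(r>.012)&(r<.021)
print("angle mod120", np.degrees(np.angle(np.mean(r[sel]*np.exp(3j*np.radians(a[sel])))))/3)
# bright-image fit: template match of rib tops via orthophoto at z=.038
g=np.arange(-.03,.03,.0005)
X=np.stack(np.meshgrid(c[0]+g,c[1]+g,indexing="ij")+[np.full((len(g),)*2,.038)],-1)
pr=(X@d["R"].T+d["t"])@d["intrinsics"].T; uv=(pr[...,:2]/pr[...,2:]).astype(np.float32)
O=cv2.remap(I.astype(np.float32),uv[...,0],uv[...,1],cv2.INTER_CUBIC)
best=[]
for dx in np.arange(-.004,.0041,.001):
  for dy in np.arange(-.004,.0041,.001):
    for th in range(0,120,2):
      Y=X[...,:2]-c-[dx,dy]; t=np.zeros(Y.shape[:2],bool)
      for k in range(3):
        A=np.radians(th+120*k); u=Y@[np.cos(A),np.sin(A)]; v=Y@[-np.sin(A),np.cos(A)]
        t|=(u>.0115)&(u<.02)&(abs(v)<.004)
      ring=(np.hypot(*np.moveaxis(Y,-1,0))<.023)&(np.hypot(*np.moveaxis(Y,-1,0))>.0115)&~t
      best.append((O[t].mean()-O[ring].mean(),dx,dy,th))
print(sorted(best)[-6:])
E
python3 ribs.py
```

```text
[[22.0, -26.0, 94.0, 36.0], [18.0, -31.0, 89.0, 39.0], [20.0, -39.0, 81.0, 36.0], [16.0, -37.0, 83.0, 37.0], [18.0, -46.0, 74.0, 38.0], [17.0, 72.0, 72.0, 38.0], [14.0, 67.0, 67.0, 37.0], [20.0, 84.0, 84.0, 38.0], [17.0, 83.0, 83.0, 38.0], [14.0, 82.0, 82.0, 39.0], [16.0, 92.0, 92.0, 34.0], [13.0, 95.0, 95.0, 37.0], [11.0, 110.0, 110.0, 33.0], [10.0, 138.0, 18.0, 37.0], [9.0, 156.0, 36.0, 44.0], [10.0, -140.0, 100.0, 38.0], [11.0, -164.0, 76.0, 37.0], [13.0, -150.0, 90.0, 38.0], [14.0, -167.0, 73.0, 37.0], [15.0, -156.0, 84.0, 38.0], [17.0, -146.0, 94.0, 38.0], [18.0, -170.0, 70.0, 36.0], [18.0, -160.0, 80.0, 38.0], [19.0, -150.0, 90.0, 34.0]]
tip [0.58321734 0.01275817 0.0610079 ] 22
deck (array([0.58316852, 0.01309285]), (159.78024291992188, 179.8708953857422), 15.14355754852295)
angle mod120 -37.52392512472082Traceback (most recent call last):
  File "ribs.py", line 21, in <module>
    X=np.stack(np.meshgrid(c[0]+g,c[1]+g,indexing="ij")+[np.full((len(g),)*2,.038)],-1)
               ~~~~~~~~~~~~~~~~~~~~~~~~~~~~~~~~~~~~~~~~^~~~~~~~~~~~~~~~~~~~~~~~~~~~
TypeError: can only concatenate tuple (not "list") to tuple
```

The ribs are at about 82° (mod 120) and the axis at (0.583, 0.013). Moving to the wheel while turning the tool to 192°, since the last joint's range rules out 12° there.

```bash
python3 -m jog '[[[-0.1,0.97,0,1],[-0.1,0.97,0,1],[-0.1,0.97,0,1],[-0.1,0.97,0,1],[-0.1,0.97,0,1],[-0.1,0.97,0,1],[-0.1,0.97,0,1],[-0.1,0.97,0,1],[-0.1,0.97,0,1],[-0.1,0.97,0,1]]]'; python3 -m jog '[[[-0.1,0.97,0,1],[-0.1,0.97,0,1],[-0.1,0.97,0,1],[-0.1,0.97,0,1],[-0.1,0.97,0,1],[-0.1,0.97,0,1],[-0.1,0.97,0,1],[-0.1,0.97,0,1],[-0.1,0.7,0,0.9],[0,0,0,0]]]'
python3 - <<'E'
from h import *
d=read_camera("top");W=cloud(d)
c=np.array([.4263,.3107]);r=np.hypot(W[...,0]-c[0],W[...,1]-c[1])<.045
m=r&(W[...,2]>.085)&(W[...,2]<.105);p=W[m];print(len(p),rect(p[:,:2]))
d=read_camera("side");W=cloud(d)
cv2.imwrite("pics/s4.png",cv2.resize(d["pixels"][100:270,200:400][:,:,::-1],None,fx=3.5,fy=3.5,interpolation=cv2.INTER_CUBIC))
print(state()["ee_pos"],state()["ee_rot"],state()["joints"],state()["ft_force"])
E
```

```text
time_s: 11.37
ee_pos: [0.4454, 0.1373, 0.1997]
ee_rot: [180.0, 0.0, 140.8]
ft_force: [0.4, 0.1, 0.5]
opening: 0.0855
time_s: 12.2
ee_pos: [0.4273, 0.3076, 0.1994]
ee_rot: [180.0, -0.0, -168.1]
ft_force: [0.8, -0.4, -0.2]
opening: 0.0853
81 (array([0.41431198, 0.30765012]), (39.36720657348633, 24.650972366333008), 11.81094741821289)
[0.42748379 0.30571222 0.19947908] [-1.79983508e+02 -1.76325127e-02 -1.68588783e+02] [ 2.66883133e+01  1.58162504e+01 -6.71048365e+00  6.74946207e+01
 -1.12630149e-02  1.52770960e+01] [ 0.55499603 -0.15275746 -0.00942921]
```

View pics/s4.png

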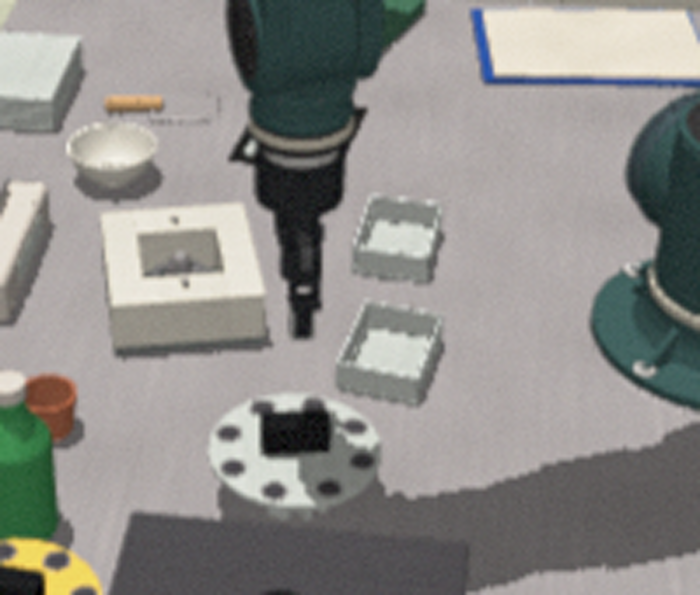

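The gripper is beside and above the bar (bar at about (295,432) in the crop). The bar yaw reads 11.8 to 12.2°. Descending, then gripping firmly.

```bash
python3 -m jog '[[[-0.05,0.1,-1,0.05],[0,0.1,-1,0],[0,0,-1,0],[0,0,-1,0],[0,0,-1,0],[0,0,-0.8,0],[0,0,-0.5,0],[0,0,-0.2,0],[0,0,0,0],[0,0,0,0]]]' 0; python3 -c "
from plant import state
for i in range(1): print(state()['ee_pos'],state()['ee_rot'])"
```

```text
time_s: 13.13
ee_pos: [0.4268, 0.3095, 0.0702]
ee_rot: [180.0, 0.0, -168.3]
ft_force: [-0.3, 0.4, -0.5]
opening: 0.0851
[0.42679358 0.30946038 0.07018468] [ 1.79999398e+02  1.98972473e-02 -1.68287854e+02]
```

```bash
python3 -m jog '[[[-0.02,0.05,-0.2,0],[0,0,0,0],[0,0,0,0]]]' 0;  python3 -m jog '[[[0,0,0,0],[0,0,0,0],[0,0,0,0],[0,0,0,0],[0,0,0,0],[0,0,0,0],[0,0,0,0],[0,0,0,0]]]' 1 90; python3 -m jog '[[[0,0,0.3,0],[0,0,0.6,0],[0,0,1,0],[0,0,1,0],[0,0,1,0],[0,0,1,0],[0,0,1,0],[0,0,0.2,0],[0,0,0,0],[0,0,0,0]]]'
```

```text
time_s: 13.38
ee_pos: [0.4261, 0.311, 0.0659]
ee_rot: [180.0, 0.0, -168.2]
ft_force: [0.6, 0.0, -0.8]
opening: 0.0854
time_s: 14.05
ee_pos: [0.4261, 0.311, 0.0658]
ee_rot: [180.0, 0.0, -168.2]
ft_force: [-0.9, 1.3, 1.7]
opening: 0.0226
time_s: 14.88
ee_pos: [0.4257, 0.3107, 0.1868]
ee_rot: [-180.0, -0.0, -168.2]
ft_force: [-0.6, -0.3, -3.5]
opening: 0.0223
```

Bar held (3.5 N load). Carrying it over the shaft with a +4° pre-turn.

```bash
python3 -m jog '[[[0.2,-0.4,0,0],[0.49,-0.93,0,0.05],[0.49,-0.93,0,0.05],[0.49,-0.93,0,0.05],[0.49,-0.93,0,0.05],[0.49,-0.93,0,0.05],[0.49,-0.93,0,0.05],[0.49,-0.93,0,0.05],[0.49,-0.93,0,0.05],[0.49,-0.93,0,0.05]]]'; python3 -m jog '[[[0.49,-0.93,0,0.05],[0.49,-0.93,0,0.05],[0.49,-0.93,0,0.05],[0.49,-0.93,0,0.05],[0.49,-0.93,0,0.05],[0.49,-0.93,0,0],[0.32,-0.55,0,0],[0,0,0,0],[0,0,0,0]]]';python3 - <<'E'
from h import *
s=state(); print(s["ee_pos"],s["ee_rot"])
from scipy.optimize import least_squares
for c in("top","side"):
    d=read_camera(c);W=cloud(d)
    e=s["ee_pos"]; m=(np.hypot(W[...,0]-e[0],W[...,1]-e[1])<.1)&(abs(W[...,2]-.178)<.006)
    p=W[m]; f=(p[:,2]); print(c,len(p),np.median(f),rect(p[:,:2]),"rel",rect(p[:,:2])[0]-e[:2])
    cv2.imwrite(f"pics/{c}5.png",cv2.resize(d["pixels"][60:240,180:380][:,:,::-1],None,fx=3.3,fy=3.3,interpolation=cv2.INTER_CUBIC))
    np.save(f"pics/{c}5.npy",p)
E
```

```text
time_s: 15.72
ee_pos: [0.5181, 0.1339, 0.1864]
ee_rot: [180.0, -0.1, -165.6]
ft_force: [-0.1, 0.4, -3.5]
opening: 0.0227
time_s: 16.47
ee_pos: [0.5831, 0.0124, 0.1868]
ee_rot: [180.0, -0.1, -164.2]
ft_force: [-1.0, -0.0, -3.4]
opening: 0.0227
[0.58307718 0.01244478 0.18676458] [ 1.79959070e+02 -8.14418982e-02 -1.64237324e+02]
top 5 0.18148344123074825 (array([0.59181732, 0.08878362]), (11.672447204589844, 0.08280617743730545), 1.006576418876648) rel [0.00874014 0.07633883]
side 548 0.1807875785325423 (array([0.58219397, 0.0167445 ]), (158.30543518066406, 161.3423309326172), 3.1947646141052246) rel [-0.00088321  0.00429972]
```

View pics/top5.png

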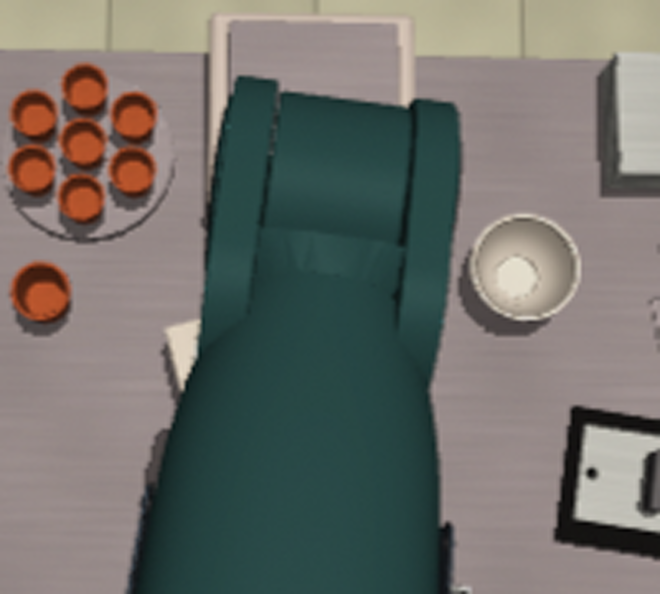

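View pics/side5.png

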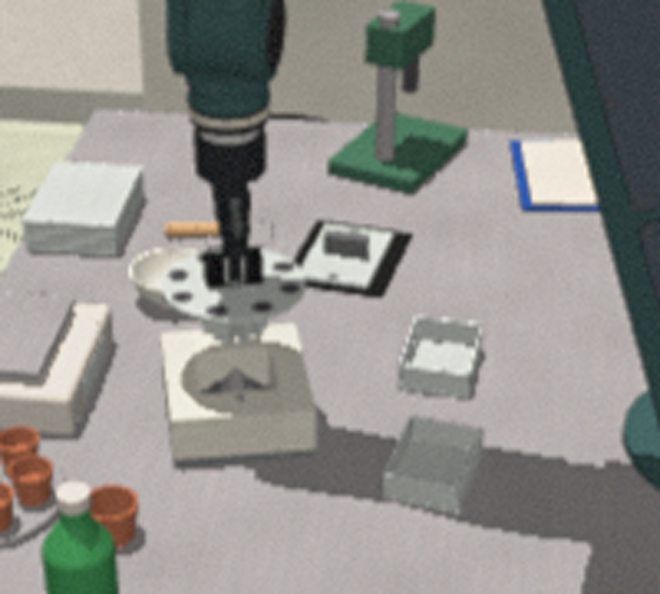

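Side view: the wheel hangs level above the open well with its disc at (230,285), and its centre is within about 2 mm of the TCP. Lowering it onto the shaft, slowing near the tip.

```bash
python3 -m jog '[[[0,0.03,-0.6,0],[0,0,-0.8,0],[0,0,-0.8,0],[0,0,-0.4,0],[0,0,-0.15,0],[0,0,0,0]]]'; python3 -m jog '[[[0,0,-0.2,0],[0,0,-0.2,0],[0,0,-0.2,0],[0,0,0,0]]]'
```

```text
time_s: 17.07
ee_pos: [0.583, 0.014, 0.1324]
ee_rot: [180.0, -0.0, -164.1]
ft_force: [-0.2, -0.3, -3.5]
opening: 0.0228
time_s: 17.4
ee_pos: [0.5832, 0.0135, 0.1201]
ee_rot: [180.0, -0.0, -164.2]
ft_force: [-0.1, -0.4, -3.9]
opening: 0.0221
```

```bash
python3 -m jog '[[[0,0,-0.15,0],[0,0,-0.15,0],[0,0,-0.1,0],[0,0,0,0]]]'
```

```text
time_s: 17.73
ee_pos: [0.5832, 0.0135, 0.1122]
ee_rot: [180.0, -0.0, -164.2]
ft_force: [-0.1, 0.6, -2.8]
opening: 0.0225
```

```bash
python3 -m jog '[[[0,0,-0.15,0],[0,0,-0.15,0],[0,0,-0.05,0],[0,0,0,0]]]'; python3 -m jog '[[[0,0,-0.06,0],[0,0,0,0],[0,0,0,0]]]'
```

```text
time_s: 18.07
ee_pos: [0.5832, 0.0135, 0.1054]
ee_rot: [180.0, -0.0, -164.2]
ft_force: [-0.1, -0.8, -3.5]
opening: 0.0225
time_s: 18.32
ee_pos: [0.5834, 0.0135, 0.1045]
ee_rot: [-180.0, 0.0, -164.2]
ft_force: [0.1, -0.0, -4.2]
opening: 0.0225
```

```bash
python3 -m jog '[[[0,0,-0.05,0],[0,0,0,0],[0,0,0,0]]]';python3 -m jog '[[[0,0,-0.05,0],[0,0,0,0],[0,0,0,0]]]'
```

```text
time_s: 18.57
ee_pos: [0.5835, 0.0135, 0.1036]
ee_rot: [-180.0, 0.0, -164.2]
ft_force: [-0.1, 0.3, -3.1]
opening: 0.0228
time_s: 18.82
ee_pos: [0.5837, 0.0135, 0.1034]
ee_rot: [-180.0, 0.1, -164.2]
ft_force: [-3.3, 1.6, 9.9]
opening: 0.0224
```

Contact at TCP z = 0.1034: the hub is on the rib tops, pressing about 13 N. I'll ease off slightly and turn in small steps, watching for the force to vanish.

```bash
for i in 1; do python3 -m jog '[[[0,0,-0.0,0.4],[0,0,0,0]]]'; done; python3 -m jog '[[[0,0,0,0.4],[0,0,0,0]]]'; python3 -m jog '[[[0,0,0,0.4],[0,0,0,0]]]'
```

```text
time_s: 18.98
ee_pos: [0.5839, 0.0134, 0.1034]
ee_rot: [-180.0, 0.1, -161.7]
ft_force: [-1.1, 0.3, 8.6]
opening: 0.0224
time_s: 19.15
ee_pos: [0.584, 0.0133, 0.1034]
ee_rot: [-179.9, 0.1, -159.5]
ft_force: [-1.7, 0.1, 6.8]
opening: 0.0227
time_s: 19.32
ee_pos: [0.584, 0.0133, 0.1034]
ee_rot: [-179.9, 0.1, -157.2]
ft_force: [-1.5, -1.9, 7.2]
opening: 0.0227
```

```bash
python3 -m jog '[[[0,0,0,0.4],[0,0,0,0]]]'; python3 -m jog '[[[0,0,0,0.4],[0,0,0,0]]]'; python3 -m jog '[[[0,0,0,0.4],[0,0,0,0]]]'; python3 -m jog '[[[0,0,0,0.4],[0,0,0,0]]]'
```

```text
time_s: 19.48
ee_pos: [0.5841, 0.0133, 0.1034]
ee_rot: [-179.9, 0.1, -154.9]
ft_force: [-1.4, -0.6, 6.3]
opening: 0.0224
time_s: 19.65
ee_pos: [0.584, 0.0132, 0.1034]
ee_rot: [-179.9, 0.1, -152.6]
ft_force: [-1.1, -0.6, 7.5]
opening: 0.0225
time_s: 19.82
ee_pos: [0.5839, 0.013, 0.1033]
ee_rot: [-179.9, 0.0, -150.3]
ft_force: [-2.5, -2.4, 7.7]
opening: 0.0224
time_s: 19.98
ee_pos: [0.5838, 0.0129, 0.1034]
ee_rot: [-179.9, 0.0, -148.0]
ft_force: [-2.3, -2.1, 8.1]
opening: 0.0224
```

No drop near the first candidate, so the keyway is at the other end of the bar. Turning on to about +70°.

```bash
python3 -m jog '[[[0,0,0,0.6],[0,0,0,0.6],[0,0,0,0.6],[0,0,0,0.6],[0,0,0,0.6],[0,0,0,0.6]]]'; python3 -m jog '[[[0,0,0,0.6],[0,0,0,0.6],[0,0,0,0.6],[0,0,0,0.6],[0,0,0,0.6],[0,0,0,0]]]'; python3 -m jog '[[[0,0,0,0.4],[0,0,0,0]]]'; python3 -m jog '[[[0,0,0,0.4],[0,0,0,0]]]'
```

```text
time_s: 20.48
ee_pos: [0.5838, 0.0131, 0.1033]
ee_rot: [-179.9, 0.0, -127.3]
ft_force: [-2.2, -1.1, 8.0]
opening: 0.0226
time_s: 20.98
ee_pos: [0.5841, 0.0134, 0.1032]
ee_rot: [-179.9, 0.0, -110.1]
ft_force: [0.3, 0.1, 7.4]
opening: 0.0227
time_s: 21.15
ee_pos: [0.5842, 0.0134, 0.1032]
ee_rot: [-179.9, 0.0, -108.0]
ft_force: [0.6, 0.0, 6.3]
opening: 0.0228
time_s: 21.32
ee_pos: [0.5841, 0.0134, 0.1031]
ee_rot: [-179.9, 0.0, -105.7]
ft_force: [0.9, 0.2, 6.0]
opening: 0.0225
```

```bash
python3 -m jog '[[[0,0,0,0.3],[0,0,0,0]]]'; python3 -m jog '[[[0,0,0,0.3],[0,0,0,0]]]'; python3 -m jog '[[[0,0,0,0.3],[0,0,0,0]]]'; python3 -m jog '[[[0,0,0,0.3],[0,0,0,0]]]'
```

```text
time_s: 21.48
ee_pos: [0.5841, 0.0134, 0.103]
ee_rot: [-179.9, 0.0, -104.1]
ft_force: [1.2, 0.6, 5.5]
opening: 0.0225
time_s: 21.65
ee_pos: [0.5836, 0.0136, 0.1024]
ee_rot: [-180.0, 0.0, -102.3]
ft_force: [3.3, 1.1, -2.0]
opening: 0.0228
time_s: 21.82
ee_pos: [0.5832, 0.0137, 0.1021]
ee_rot: [180.0, 0.0, -100.6]
ft_force: [2.1, 1.6, -2.9]
opening: 0.0227
time_s: 21.98
ee_pos: [0.583, 0.0136, 0.1021]
ee_rot: [179.9, -0.0, -98.9]
ft_force: [1.5, 0.2, -3.2]
opening: 0.0225
```

The force vanished at -102°, so the keyways are over the ribs. Pressing down on to the collar.

```bash
python3 -m jog '[[[0,0,-0.1,0],[0,0,-0.1,0],[0,0,0,0]]]'; python3 -m jog '[[[0,0,-0.05,0],[0,0,-0.05,0],[0,0,0,0]]]'
```

```text
time_s: 22.23
ee_pos: [0.5831, 0.0136, 0.0978]
ee_rot: [179.9, 0.0, -98.9]
ft_force: [1.4, 1.0, -3.7]
opening: 0.0228
time_s: 22.48
ee_pos: [0.5833, 0.0135, 0.0966]
ee_rot: [180.0, -0.0, -98.9]
ft_force: [-1.5, 1.0, 1.5]
opening: 0.0227
```

```bash
python3 -m jog '[[[0,0,-0.08,0],[0,0,-0.08,0],[0,0,-0.08,0],[0,0,0,0]]]'; python3 -m jog '[[[0,0,-0.06,0],[0,0,-0.06,0],[0,0,-0.04,0],[0,0,0,0]]]'
```

```text
time_s: 22.82
ee_pos: [0.5834, 0.0135, 0.0922]
ee_rot: [-180.0, -0.0, -98.9]
ft_force: [-3.6, 0.5, 6.9]
opening: 0.0227
time_s: 23.15
ee_pos: [0.5834, 0.0134, 0.0891]
ee_rot: [-180.0, -0.0, -98.9]
ft_force: [-3.7, 0.5, 8.2]
opening: 0.0225
```

```bash
python3 -m jog '[[[0,0,-0.06,0],[0,0,-0.04,0],[0,0,0,0]]]'; python3 -m jog '[[[0,0,-0.05,0],[0,0,0,0],[0,0,0,0]]]'
```

```text
time_s: 23.4
ee_pos: [0.5834, 0.0135, 0.0875]
ee_rot: [-179.9, -0.0, -98.9]
ft_force: [-5.9, 1.4, 14.0]
opening: 0.0225
time_s: 23.65
ee_pos: [0.5835, 0.0134, 0.0874]
ee_rot: [-179.9, -0.0, -98.9]
ft_force: [-11.0, 1.0, 28.0]
opening: 0.0228
```

Hard stop at 0.0874, exactly 16 mm below the rib-top contact, with force climbing to 28 N. It is home, so I'm releasing and retreating upward.

```bash
python3 -m jog '[[[-0.02,0,0.04,0],[0,0,0,0],[0,0,0,0],[0,0,0,0],[0,0,0,0],[0,0,0,0],[0,0,0,0],[0,0,0,0]]]' 0; python3 -m jog '[[[0,0,0.3,0],[0,0,0.6,0],[0,0,1,0],[0,0,1,0],[0,0,1,0],[0,0,1,0],[0,-0.8,1,0],[0,-1,0,0],[0,-1,0,0],[0,-1,0,0]]]'; python3 -m jog '[[[-0.5,-1,0,0],[-0.5,-1,0,0],[-0.5,-1,0,0],[-0.5,-1,0,0],[-0.5,-1,0,0],[-0.5,-1,0,0],[-0.5,-1,0,0],[-0.5,-1,0,0],[0,0,0,0],[0,0,0,0]]]'
cat > chk.py <<'E'
from h import *
print(state()["ee_pos"],state()["ft_force"],state()["time_s"])
def plane(p): 
    A=np.c_[p[:,:2]-p[:,:2].mean(0),np.ones(len(p))]; return np.linalg.lstsq(A,p[:,2],rcond=None)[0]
for cam in("top","side"):
    d=read_camera(cam);W=cloud(d)
    for nm,c,lo,hi,r in(("disc",(.5832,.0132),.068,.09,.085),("deck",(.5832,.0132),.05,.067,.15),("grip",(.5832,.0132),.105,.125,.05),("cover",(.4955,-.3673),.0055,.02,.085)):
        m=(np.hypot(W[...,0]-c[0],W[...,1]-c[1])<r)&(W[...,2]>lo)&(W[...,2]<hi);p=W[m]
        if len(p)>20: print(cam,nm,len(p),"z,tilt",plane(p).round(4),rect(p[:,:2]))
    cv2.imwrite(f"pics/{cam}9.png",cv2.resize(d["pixels"][60:270,150:420][:,:,::-1],None,fx=2.8,fy=2.8,interpolation=cv2.INTER_CUBIC))
E
python3 chk.py
```

```text
time_s: 24.32
ee_pos: [0.583, 0.0135, 0.0862]
ee_rot: [180.0, -0.0, -98.9]
ft_force: [-0.2, -1.3, -0.1]
opening: 0.0855
time_s: 25.15
ee_pos: [0.5831, -0.0633, 0.2051]
ee_rot: [-179.9, -0.0, -98.8]
ft_force: [0.9, 0.0, -0.8]
opening: 0.0858
time_s: 25.98
ee_pos: [0.5027, -0.2232, 0.2047]
ee_rot: [-180.0, -0.0, -99.0]
ft_force: [0.0, 0.8, -0.2]
opening: 0.0854
[ 0.50267288 -0.22324421  0.20468726] [ 0.02923738  0.75648634 -0.15261174] 25.9833
top disc 1806 z,tilt [0.002  0.0016 0.0799] (array([0.5833302 , 0.01180268]), (156.66688537597656, 158.1582489013672), 1.08912193775177)
top deck 773 z,tilt [0.0006 0.0017 0.0632] (array([0.58357068, 0.0128388 ]), (160.76609802246094, 180.58949279785156), 15.101244926452637)
top grip 173 z,tilt [ 0.0874 -0.0199  0.1147] (array([0.58282831, 0.0117553 ]), (63.49733352661133, 24.728126525878906), 81.09005737304688)
side disc 719 z,tilt [ 0.003  -0.0056  0.0811] (array([0.58313599, 0.01461787]), (159.28390502929688, 164.32125854492188), 16.88262939453125)
side deck 422 z,tilt [ 0.0087 -0.0287  0.0617] (array([0.58220654, 0.01827798]), (160.3193817138672, 191.197509765625), 15.063232421875)
side grip 84 z,tilt [ 0.1212 -0.0356  0.1149] (array([0.58115961, 0.01851144]), (72.46991729736328, 25.313194274902344), 79.08935546875)
side cover 329 z,tilt [-0.0019  0.0107  0.0097] (array([ 0.49868573, -0.36729352]), (167.71942138671875, 155.1331329345703), 76.25543975830078)
```

View pics/top9.png

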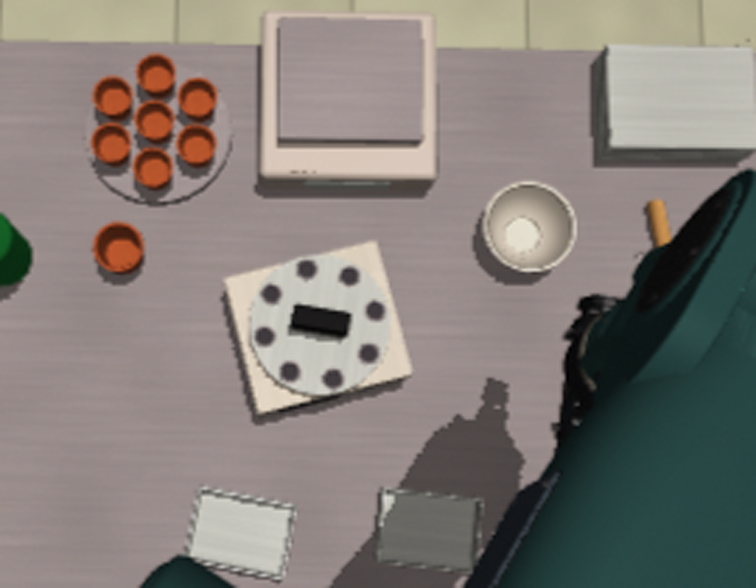

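View pics/side9.png

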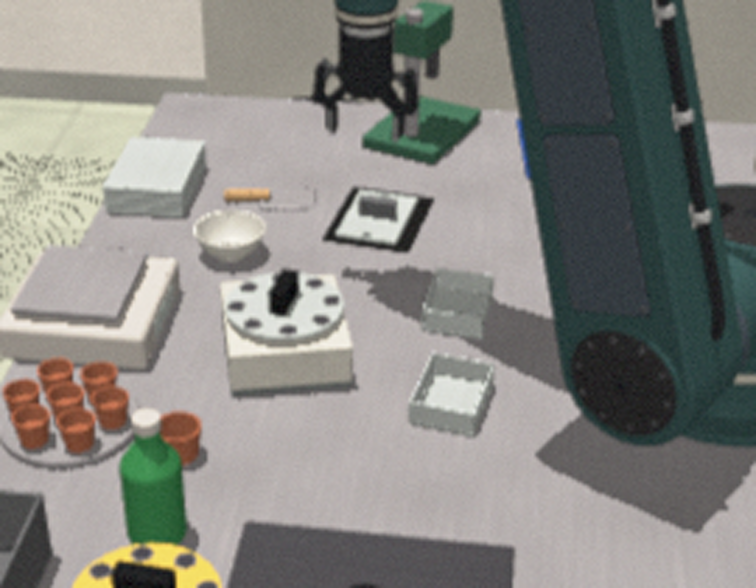

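The wheel's disc at (320,320) in the top crop sits low and level on the unit: disc top measured 79.9 mm against 80 mm expected. The cover is on the mat at (380,215) in the side crop, bystanders look unmoved, and the gripper is clear. Handing in.

```bash
python3 -c "
from plant import job; print(job.job_done())"
```

```text
the job is handed in; nothing more can be done
None
```

The cover is off the drive unit and lying flat on the mat. The sample wheel is keyed on the shaft, pressed fully home and let go. I handed the job in at about 26 s; it gave no verdict.

- **Cover:** it sits handle up, and the measurement just after release gave the plate top at 7.7 mm (8 mm expected), tilted less than 0.005 rad. In the final pictures the arm hid it from the top camera, and the side camera read about 10 mm. The side camera has read about 1 mm high throughout, so I take it as unchanged.
- **Wheel:** the keyways dropped over the ribs about 66° from the grasp yaw, in the second of the two possible bar orientations. It reached a hard stop 16.0 mm below the rib-top contact, at 28 N. Afterwards the disc top read 79.9 mm (80 mm expected), centred within about 1.5 mm and tilted less than 0.003 rad by the top camera.
- **Robot and bystanders:** after release the gripper was fully open, the wrist force was below 1 N, and the arm was clear of everything. The bystanders I could see in the final pictures looked unmoved; I checked them by eye, not by measurement.

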